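Hang the odour filter in the tilt-out bin

TASK

Pick up the green odour-filter cassette by its white grip tab, pass it down through the black-rimmed mouth of the open tilt-out bin without touching the rim, and get the cross-bar of its loop over the orange snap hook inside. Still holding it, press it gently down (never harder than about 20 N) through the hook's sprung yellow gate until the bar sits fully home with the gate snapped shut above it, then let go and leave it hanging still. Leave the other things on the counter where they are.

Things in the scene. Friction and masses are not known exactly. Their poses are not given: they have to be found in the camera images.
- filter_grip (a point): Centre of the white grip tab, 14 (x) x 24 (y) x 40 mm high, on top of the odour-filter cassette, which stands upright and loose on the counter (0.14 to 0.23 kg). This point is 165 mm above the cassette's underside, 70 mm above the loop's bar; the tab's top is at 185 mm. z up, x the thin direction; same after a half turn.
- filter_bar (a point): Centre of the level cross-bar half-way up the cassette's rigid green loop, the part that goes into the hook; 95 mm above the underside. The loop is 7 mm round rod in the plane x = 0: uprights at y = +-22 mm from the box up to a top rail 139 mm above the underside that carries the tab, the bar along y between them. The window under the bar is 37 mm wide and 55 mm high. Axes as for filter_grip.
- filter_box (a point): Centre of the cassette's green vented box, 34 (x) x 64 (y) x 36 mm high, under the loop; 18 mm above the underside and 77 mm below the bar's centre line. Axes as for filter_grip.
- mouth (a point): Centre of the open tilt-out bin's mouth, level with the rim's top, 155 mm above the counter: a 96 x 96 mm opening facing up, floor 149 mm below. z up; +x points from the leaning grey drawer front with steel handle towards the white carcass. The unit is fixed, 260 mm wide (y); its carcass reaches 184 mm along +x and is 5 mm lower than the rim.
- rim: The black frame round the mouth, not to be touched: 8 mm high, bars 12 mm wide (36 mm on the -x side). Origin on the mouth's centre line, at the rim's underside. Axes as for the mouth.
- hook_nominal (a point): Point fixed on the bin, 18 mm to the -x side of the mouth's centre, 32 mm below the rim's top: where the bar's centre lies when fully home if the hook is at mid-height. The orange hook is clipped to a strip by hand and really sits anywhere from 12 mm below to 12 mm above that; the height is not measured and must be felt (x and y are true). Axes as for the mouth.
- hook_strip (a point): Inside of the drawer front where the hook is clipped, 46 mm to the -x side of hook_nominal. Hook, 14 mm wide (y), seen from the seated bar's centre: arm from the -x wall, underside 8.5 mm below; upturned tip 7.5 to 12.5 mm to +x, top 15.5 mm above; riser with its face 9.5 mm to -x, top 19.5 mm above. The 17 mm throat between riser and tip is open upwards but for the gate.
- gate (a joint): Angle (rad) of the hook's sprung yellow gate, hinged on the riser 12 mm above the seated bar's centre, 13 mm long, 3 mm thick: 0 level and shut, swings down to 1.45. The bar meets it 17 mm above its seat, opens it with about 5 N (up to 10 N if nearer the riser), is free of it 1 to 3 mm above the seat, and it snaps shut over the bar. The seat is rigid. The cassette's weight alone will not open it.
- tape_gun: Bystander: chrome packing-tape gun with a trigger lever, lying on its side, 280 x 90 x 55 mm; leave it alone. Origin on the counter under its roll of tape.
- marker_a: Bystander: silver permanent marker, 135 mm long, 12 mm thick; leave it alone. Origin on the counter under its centre.
- marker_b: Bystander: the other silver permanent marker, 135 mm long, 12 mm thick; leave it alone. Origin on the counter under its centre.
- highlighter: Bystander: orange highlighter, 125 mm long, 14 mm thick; leave it alone. Origin on the counter under its centre.
- jar: Bystander: clear glass jar with a steel twist cap, 72 mm across, 105 mm high; leave it alone. Origin on the counter under its centre.
- tape_roll: Bystander: empty cardboard tape core lying flat, 90 mm across, 24 mm high; leave it alone. Origin on the counter under its centre.
- mug: Bystander: blue mug, 80 mm across, 90 mm high; leave it alone. Origin on the counter under its centre.
Mind the look-alikes: they are no part of the job. Of the things that look like the part that bears filter_grip, take the one that is nearest to the robot's base at the start.

How it is judged:
By the outcome, as a careful person would: the job done as asked, in the order asked, and still so for the second after the job is handed in, with the robot touching nothing.
It also fails if it takes over 59 s, if anything falls off the work surface, if the arm or the gripper's body presses on something with over 40 N, if the wrist force passes 120 N, or if a joint passes its speed limit or range.

ROBOT

A 6-joint arm with a two-finger parallel gripper is mounted at the origin on the work surface. World frame = base frame: x ahead of the robot, y to its left, z up, the work surface at z = 0. Lengths are in mm, angles in degrees, forces in N, time in s.
With the tool pointing down it reaches from about 350 to 850 mm from the base axis. Payload 8.1 kg.
Tool frame: the origin (TCP) lies midway between the tips of the shut fingers; the grasp point (between the pads) lies grip_depth behind it (grip_depth is the distance from the TCP to the grasp point, in mm); z points along the fingers, y is the line along which they close (so a half turn about z gives the same grasp; the last joint's range is limited). The gripper opens to 85 mm and grips with 20 to 120 N. Pads are 22 mm wide; open, the fingers measure 114 mm over their backs; the gripper's body (76 mm by 85 mm) begins 54 mm behind the grasp point. The pads swing forward as they close: fully open they stand 13 mm farther back than shut.
Start: joints at [61.627, 7.471, 85.268, -0, 87.261, -4.893], TCP at [239.035, 550.334, 198.692] pointing down, gripper open.
Joint ranges: [-169.43, 169.43], [-51.17, 129.36], [1.28, 143.12], [-76.62, 256.62], [0, 156.53], [-152.29, 152.29]. Speed limits (degrees/s): [136.94, 136.94, 159.86, 180, 180, 180].

INTERFACE

Orientations are given as [roll, pitch, yaw] about the fixed x, y, z axes, in that order (R = Rz(yaw) Ry(pitch) Rx(roll)).
In Python, from bench import sense, snapshot, hand_in, grip_depth gives the robot as it stands. The module is installed in compiled form; this text tells all that it offers.
- The arm moves only by the tool apply_moves, never from a script. Its argument "series" is text: rows parted by semicolons, each of 5 numbers parted by spaces: the shift along the tool's x, y, z each as a share of 0.3 m, from -1 to 1, then the turn about the tool's z as a share of 2 rad, from -1 to 1, then the gripper's target within -1 to 1 (shut at 1, half-way at 0, fully open at -1). In form: tx ty tz twist gripper; .... A call has 1 to 5 rows; each row shifts and turns the commanded pose from where the row before left it, along the tool's axes as they then stand; what a row does not reach is not made up. A row lasts 1/12 s, in which the tool goes at most 41.7 mm and 7.16 degrees, less where a joint would pass 70% of its speed; a pose out of reach is approached as far as the arm can. A call with a number of a shift or a turn outside -1 to 1 is refused whole. A call with a gripper value outside its range is refused whole. The fingers move at their own pace and stop on an object; "squeeze" is the grip in N (left out, the last holds). Time passes only in rows, so rows that do not move let the fingers close. It gives the time, the measured TCP pose, the force, the opening and the grip force at its end, in the units of the state.
- sense(): the state, without advancing time (a new reading comes with each control period).
- snapshot(name): name is "side" or "top" or "wrist"; returns a dict with "frame" (384x512x3 uint8, blue, green, red), "depth" (384x512 float32, mm along the optical axis (not along the pixel's ray), 0 where there is no reading), "intrinsics" (3x3 intrinsics, pixels), "extrinsics" (4x4, takes a point from camera to world coordinates); the wrist camera has in their place "tool_from_camera" (4x4, takes a point from camera to tool coordinates, whose origin is the TCP and whose axes are the flange's). Camera axes: x right, y down, z forward; pixel columns grow to the right and rows downward; lengths in mm; the calibration is good to about 2 mm. A picture is of the moment at which its call begins: read the wrist's pose just before it.
- hand_in(): hands the job in; it is judged then, once.
The state is a dict: "time": time; "joint_pos": joint angles; "qd": joint speeds; "joint_efforts": joint torques, N m; "tool_pos": TCP position; "tcp_rot": TCP orientation; "ft_force": force on the tool from outside, world axes, zero at the start; "wrist_torque": the same for the moment, N m; "finger_gap": finger opening in mm; "grip_force": force on a finger pad.
Only numpy, scipy, OpenCV 4.12 (cv2) and the standard library are available. Lean on these libraries where they do the work, as an engineer would, in place of code of your own. Each camera call takes 0.05 s, during which the arm holds its last target. There are 200 camera calls.

## Working session

There is one attempt and no reset: what is moved stays moved. The work goes in short steps, Python scripts to look and compute and a tool call to move; the robot and the scene stay as the last step left them, time stands still between calls to the robot, and variables do not carry over. Pictures are saved under pics/ and viewed, at most 10 in all, crops included, and the job is handed in when it is done.

Besides the shell and the picture viewer there is one more tool, called as name(argument=value, ...) on one line, values as JSON. apply_moves: Moves the arm, as the interface text tells. Its arguments: {"type":"object","properties":{"series":{"type":"string"},"squeeze":{"type":"number"}},"required":["series"]}

```bash
mkdir -p pics
python3 - <<'E'
from bench import *
import cv2,numpy as np,pickle
print(sense(),grip_depth)
d={n:snapshot(n) for n in("side","top")}
pickle.dump(d,open("s0.pkl","wb"))
for n in d: cv2.imwrite(f"pics/{n}0.png",d[n]["frame"]); print(n,d[n]["intrinsics"],d[n]["extrinsics"])
E
```

```text
{'time': 0.0, 'joint_pos': array([ 6.16287844e+01,  7.51447638e+00,  8.53314933e+01,  1.19907363e-03,
        8.72615700e+01, -4.89360173e+00]), 'qd': array([ 0.02571881,  0.05674363, -0.02422285, -0.02739813, -0.04339459,
        0.00675276]), 'joint_efforts': array([-9.76453412e-04, -5.69422674e+01, -5.00529242e+01, -4.24160507e-04,
        1.51704153e-02,  1.83504591e-05]), 'tool_pos': array([238.71307523, 549.78683878, 197.62986168]), 'tcp_rot': array([-1.79892954e+02, -1.03669669e-02,  1.56522318e+02]), 'ft_force': array([ 0.77029689, -0.42460273,  0.13582562]), 'wrist_torque': array([-0.02409758,  0.00917627, -0.05222601]), 'grip_force': 0.0, 'finger_gap': 85.54937850746951} 18.700000000000003
side [[356.35220196   0.         253.64127138]
 [  0.         356.35220196 191.96096303]
 [  0.           0.           1.        ]] [[ 7.93266421e-01 -3.66164814e-01  4.86468616e-01  1.04204085e+02]
 [-6.08443049e-01 -4.46637232e-01  6.55981889e-01 -7.52520060e+02]
 [-2.29224905e-02 -8.16356853e-01 -5.77092755e-01  6.98074592e+02]
 [ 0.00000000e+00  0.00000000e+00  0.00000000e+00  1.00000000e+00]]
top [[426.42557213   0.         258.29583719]
 [  0.         426.42557213 198.36673135]
 [  0.           0.           1.        ]] [[-2.57369013e-02 -9.85905136e-01  1.65313866e-01  4.03755308e+02]
 [-9.99650252e-01  2.43760345e-02 -1.02558986e-02 -7.02159000e+01]
 [ 6.08164661e-03 -1.65520003e-01 -9.86187681e-01  1.31918177e+03]
 [ 0.00000000e+00  0.00000000e+00  0.00000000e+00  1.00000000e+00]]
```

View pics/side0.png

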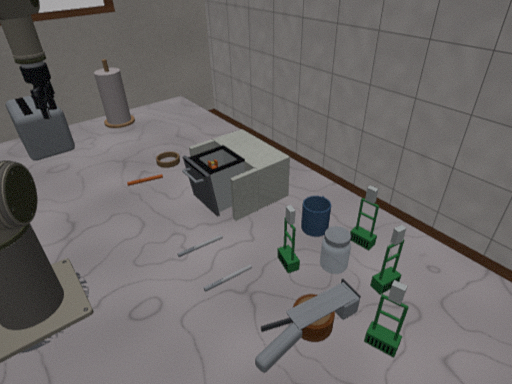

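View pics/top0.png

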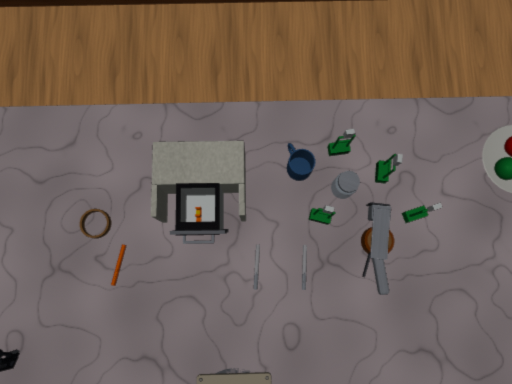

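The side view shows the bin at about (235,175) and four green cassettes. The top view shows the candidate nearest the base at about (322,215), and the bin mouth at about (199,207) with the orange hook inside at (198,213).

```bash
cat > h.py <<'E'
import numpy as np,cv2,pickle
def cloud(s,T=None):
    K=s["intrinsics"];z=s["depth"].astype(float);v,u=np.indices(z.shape)
    p=np.stack([(u-K[0,2])*z/K[0,0],(v-K[1,2])*z/K[1,1],z],-1)
    T=s["extrinsics"] if T is None else T
    return p@T[:3,:3].T+T[:3,3]
E
python3 - <<'E'
from h import *
d=pickle.load(open("s0.pkl","rb"))
for n in d:
    s=d[n];P=cloud(s);ok=s["depth"]>0
    hsv=cv2.cvtColor(s["frame"],cv2.COLOR_BGR2HSV)
    g=((hsv[...,0]>45)&(hsv[...,0]<80)&(hsv[...,1]>120)&ok).astype(np.uint8)
    k,l,st,c=cv2.connectedComponentsWithStats(cv2.dilate(g,np.ones((3,3))))
    for i in range(1,k):
        if st[i,4]<60: continue
        m=(l==i)&(g>0); Q=P[m]
        b=Q[(Q[:,2]>0)&(Q[:,2]<45)]; t=Q[(Q[:,2]>55)]
        print(n,c[i].round(),len(b),len(t),"box",b.mean(0).round(1) if len(b) else 0, cv2.minAreaRect(b[b[:,2]>28][:,:2].astype(np.float32)) if (b[:,2]>28).sum()>5 else 0,"loop",t.mean(0).round(1) if len(t) else 0, t[:,2].max().round() if len(t) else 0)
    # white tabs: high points around
    w=(hsv[...,1]<60)&(hsv[...,2]>130)&ok&(P[...,2]>145)&(P[...,2]<200)&(P[...,0]>200)&(P[...,1]<0)
    k,l,st,c=cv2.connectedComponentsWithStats(w.astype(np.uint8))
    for i in range(1,k):
        if st[i,4]>8: Q=P[l==i]; print(" white",c[i].round(),st[i,4],Q.mean(0).round(1),Q.min(0).round(),Q.max(0).round())
    # orange in bin, dark rim
    o=(hsv[...,0]<18)&(hsv[...,1]>160)&(hsv[...,2]>150)&ok&(P[...,2]>60)
    print(" orange",P[o].mean(0).round(1) if o.any() else 0,o.sum())
    r=(hsv[...,2]<50)&ok&(P[...,2]>148)&(P[...,2]<162)&(P[...,0]>200)&(P[...,1]>0)
    print(" rim",r.sum(),cv2.minAreaRect(P[r][:,:2].astype(np.float32)),np.median(P[r],0))
E
```

```text
side [42. 71.] 0 10 box 0 0 loop [257.6 518.  386.5] 397.0
side [365. 228.] 337 93 box [ 770.9 -349.3   27.5] ((776.8589477539062, -344.5926208496094), (32.04832458496094, 60.28147888183594), 6.447257995605469) loop [ 777.4 -344.7  106.1] 143.0
side [289. 251.] 327 94 box [ 556.7 -283.3   29.2] ((562.2498168945312, -276.01519775390625), (59.82459259033203, 33.18621826171875), 73.11444854736328) loop [ 560.9 -281.    98.8] 143.0
side [386. 307.] 1036 315 box [ 608.4 -533.5   29.9] ((633.5606689453125, -519.6546630859375), (215.39102172851562, 64.18597412109375), 32.90930938720703) loop [ 610.6 -533.9  102.4] 144.0
 white [264. 163.] 382 [685.8 -26.7 149.7] [557. -46. 147.] [770.  -0. 153.]
 white [372. 188.] 30 [ 778.5 -343.3  184.7] [ 772. -354.  183.] [ 785. -331.  186.]
 white [290. 208.] 39 [ 564.2 -273.9  184.6] [ 556. -286.  182.] [ 573. -262.  186.]
 white [400. 228.] 50 [ 699.9 -474.5  184.7] [ 687. -483.  183.] [ 712. -467.  186.]
 white [399. 285.] 77 [ 563.6 -566.1  184.8] [ 554. -578.  183.] [ 572. -554.  187.]
 orange [576.1  87.4 126. ] 1
 rim 453 ((575.229248046875, 77.
[... 970 characters left out ...]
. -353.  180.] [ 784. -331.  188.]
 white [235. 161.] 449 [709.8 -19.1 149.3] [648. -40. 145.] [768.  -0. 155.]
 white [400. 157.] 34 [ 698.6 -473.4  184.2] [ 687. -481.  180.] [ 708. -468.  189.]
 white [241. 186.] 17 [635.2 -33.8 149. ] [628. -38. 146.] [642. -29. 152.]
 white [240. 199.] 12 [599.1 -31.  149.5] [594. -37. 147.] [608. -29. 152.]
 white [437. 206.] 39 [ 561.5 -564.   184.2] [ 553. -576.  181.] [ 569. -552.  188.]
 white [329. 208.] 37 [ 562.2 -272.3  184.7] [ 555. -282.  180.] [ 569. -260.  188.]
 orange [556.3  87.3 131.7] 10
 rim 911 ((575.4601440429688, 86.63677978515625), (120.26937866210938, 143.3466339111328), 89.48381042480469) [560.82417267  87.03596719 153.94352663]
```

```bash
cat >> h.py <<'E'
def plan(p0,yaw0,p1,yaw1,n,g):
    """rows for straight world line p0->p1, tool down, yaw turning evenly; tool x=(c,s), y=(s,-c), z down"""
    p=np.array(p0,float);y=yaw0;d=[]
    for i in range(1,n+1):
        e=p0+(np.array(p1)-p0)*i/n-p;c,s=np.cos(np.radians(y)),np.sin(np.radians(y))
        tw=round(-(yaw0+(yaw1-yaw0)*i/n-y)/114.592,4)
        t=np.round(np.array([c*e[0]+s*e[1],s*e[0]-c*e[1],-e[2]])/300,3)
        assert np.linalg.norm(t)<=.139 and abs(tw)<=.0625,(t,tw)
        q=t*300;p=p+[c*q[0]+s*q[1],s*q[0]-c*q[1],-q[2]];y-=tw*114.592
        d.append("%g %g %g %g %g"%(*t,tw,g))
    for i in range(0,n,5): print("; ".join(d[i:i+5]))
    print("ends",p.round(1),round(y,2))
E
python3 - <<'E'
from h import *
plan(np.array([239.,550.3,198.7]),156.52,[570,60,340],74,15,-1)
E
```

```text
-0.111 -0.071 -0.031 0.048 -1; -0.117 -0.059 -0.032 0.048 -1; -0.122 -0.048 -0.031 0.048 -1; -0.127 -0.037 -0.032 0.048 -1; -0.129 -0.024 -0.031 0.048 -1
-0.131 -0.011 -0.031 0.048 -1; -0.131 0.001 -0.032 0.0481 -1; -0.131 0.014 -0.031 0.048 -1; -0.129 0.026 -0.032 0.048 -1; -0.126 0.039 -0.031 0.048 -1
-0.121 0.05 -0.031 0.048 -1; -0.116 0.062 -0.032 0.048 -1; -0.11 0.072 -0.031 0.048 -1; -0.102 0.083 -0.032 0.048 -1; -0.094 0.092 -0.031 0.048 -1
ends [569.9  59.9 340. ] 74.0
```

apply_moves(series="-0.111 -0.071 -0.031 0.048 -1; -0.117 -0.059 -0.032 0.048 -1; -0.122 -0.048 -0.031 0.048 -1; -0.127 -0.037 -0.032 0.048 -1; -0.129 -0.024 -0.031 0.048 -1")

```text
time: 0.52
tool_pos: [349.6, 385.1, 245.7]
tcp_rot: [-180.0, 0.0, 128.8]
ft_force: [1.1, 0.9, 0.5]
finger_gap: 85.0
grip_force: 0.0
```

apply_moves(series="-0.131 -0.011 -0.031 0.048 -1; -0.131 0.001 -0.032 0.048 -1; -0.131 0.014 -0.031 0.048 -1; -0.129 0.026 -0.032 0.048 -1; -0.126 0.039 -0.031 0.048 -1")

```text
time: 0.93
tool_pos: [460.3, 221.6, 293.1]
tcp_rot: [-180.0, -0.0, 101.3]
ft_force: [0.6, -0.3, 0.9]
finger_gap: 85.4
grip_force: 0.0
```

apply_moves(series="-0.121 0.05 -0.031 0.048 -1; -0.116 0.062 -0.032 0.048 -1; -0.11 0.072 -0.031 0.048 -1; -0.102 0.083 -0.032 0.048 -1; -0.094 0.092 -0.031 0.048 -1")

```text
time: 1.35
tool_pos: [570.6, 58.1, 340.1]
tcp_rot: [-180.0, 0.0, 73.7]
ft_force: [0.1, -0.4, 0.9]
finger_gap: 85.2
grip_force: 0.0
```

apply_moves(series="0 0 0 0 -1; 0 0 0 0 -1; 0 0 0 0 -1")

```text
time: 1.6
tool_pos: [569.8, 59.9, 339.3]
tcp_rot: [-179.9, -0.0, 74.0]
ft_force: [-0.3, 0.2, 1.0]
finger_gap: 85.6
grip_force: 0.0
```

Run:
```python
from bench import *
from h import *
s=sense();w=snapshot("wrist");print(s["time"],s["tool_pos"],s["tcp_rot"],s["ft_force"])
pickle.dump((s,w),open("w1.pkl","wb"));cv2.imwrite("pics/w1.png",w["frame"]);print(w["tool_from_camera"].round(3))
```

```text
1.6 [569.76847223  59.94263541 339.25500614] [-1.79915833e+02 -5.06365128e-04  7.40180762e+01] [-0.26255282  0.22588209  0.9651588 ]
[[-1.00000e-03 -9.65000e-01 -2.62000e-01  6.54060e+01]
 [ 1.00000e+00 -1.00000e-03  0.00000e+00 -8.25000e-01]
 [-1.00000e-03 -2.62000e-01  9.65000e-01 -1.75719e+02]
 [ 0.00000e+00  0.00000e+00  0.00000e+00  1.00000e+00]]
```

View pics/w1.png

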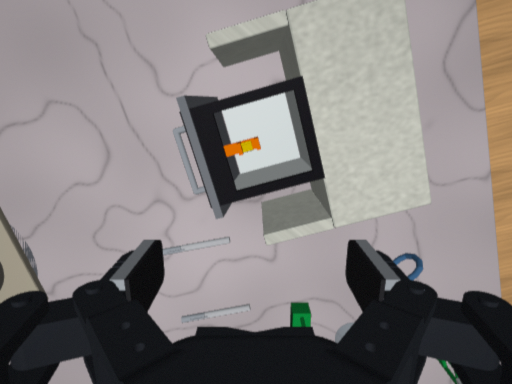

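The wrist view shows the mouth centred at about (262,140), the orange hook at (242,148), the yellow gate at (248,146), and the leaning front at (205,155).

```bash
cat >> h.py <<'E'
from scipy.spatial.transform import Rotation as Ro
def wcloud(s,w):
    T=np.eye(4);T[:3,:3]=Ro.from_euler("xyz",s["tcp_rot"],degrees=True).as_matrix();T[:3,3]=s["tool_pos"]
    return cloud(w,T@w["tool_from_camera"])
E
python3 - <<'E'
from h import *
s,w=pickle.load(open("w1.pkl","rb"));P=wcloud(s,w);ok=w["depth"]>0
hsv=cv2.cvtColor(w["frame"],cv2.COLOR_BGR2HSV);v,u=np.indices(ok.shape)
reg=ok&(u>170)&(u<330)&(v>70)&(v<220)
r=reg&(hsv[...,2]<45)&(P[...,2]>149)&(P[...,2]<161)
print("rim",r.sum(),cv2.minAreaRect(P[r][:,:2].astype(np.float32)),np.median(P[r],0))
# inner opening: pixels enclosed, lower than 145, convex hull
k,l,st,c=cv2.connectedComponentsWithStats((reg&(P[...,2]<140)).astype(np.uint8))
rows=P[r]
rc=np.array([587,87]); ins=rows[(abs(rows[:,0]-rc[0])<40)]; 
print("inner y edges",[np.round(ins[ins[:,1]>87][:,1].min(),1),np.round(ins[ins[:,1]<87][:,1].max(),1)])
i2=rows[(abs(rows[:,1]-rc[1])<40)];print("inner x edges",i2[i2[:,0]>587][:,0].min(),i2[i2[:,0]<587][:,0].max())
o=reg&(hsv[...,0]<20)&(hsv[...,1]>180)&(hsv[...,2]>120)&(u>215)&(u<270)
y=reg&(hsv[...,0]>20)&(hsv[...,0]<35)&(hsv[...,1]>180)
for n,m in(("or",o),("ye",y)):
    Q=P[m];print(n,m.sum(),Q.mean(0),Q.min(0),Q.max(0))
Q=P[o];b=((Q[:,0])//4).astype(int)
for k in np.unique(b): q=Q[b==k];print(k*4,len(q),q[:,2].min().round(1),np.median(q[:,2]).round(1),q[:,2].max().round(1),np.median(q[:,1]).round(1))
f=ok&(P[...,0]>440)&(P[...,0]<520)&(abs(P[...,1]-87)<70)
for x in range(440,580,8):
    q=P[ok&(abs(P[...,0]-x)<4)&(abs(P[...,1]-87)<60)&reg];print(x,len(q),np.percentile(q[:,2],[50,98]).round() if len(q) else 0,end=' | ')
E
```

```text
rim 4620 ((580.7904663085938, 85.4630126953125), (119.842529296875, 130.94561767578125), 89.33506774902344) [554.99188139  90.61632352 155.59438143]
inner y edges [np.float64(133.6), np.float64(37.5)]
inner x edges 634.6266809650945 539.6326721749966
or 281 [556.6044727   86.27293141 135.39322423] [528.79332572  78.56010774  11.95850779] [581.23946895  92.29060355 154.74598251]
ye 94 [566.02913263  86.04745595 145.53539753] [559.60652844  80.84607713 128.09802104] [572.20515709  91.13471129 148.23191141]
528 2 20.2 30.5 40.7 85.4
532 1 12.0 12.0 12.0 83.6
536 28 128.1 129.6 130.4 85.3
540 35 124.6 129.4 130.5 86.0
544 35 125.5 129.4 130.9 85.7
548 32 128.1 129.3 130.9 85.9
552 17 128.6 151.8 153.8 88.7
556 44 134.9 152.4 154.7 86.7
560 3 128.9 129.6 130.4 91.1
564 3 129.8 130.3 130.3 91.3
568 5 128.2 129.6 130.1 90.5
572 32 128.2 129.3 130.6 85.8
576 32 130.2 148.2 150.1 86.6
580 12 146.7 148.4 149.4 86.4
440 250 [1. 2.] | 448 97 [1. 2.] | 456 154 [1. 2.] | 464 266 [1. 2.] | 472 0 0 | 480 101 [132. 133.] | 488 354 [132. 134.] | 496 52 [131. 133.] | 504 383 [156. 158.] | 512 712 [157. 159.] | 520 681 [156. 157.] | 528 1037 [155. 157.] | 536 1089 [155. 157.] | 544 546 [ 39. 157.] | 552 537 [ 21. 157.] | 560 568 [ 60. 157.] | 568 572 [ 43. 157.] | 576 562 [ 44. 157.] |
```

Run:
```python
from h import *
plan(np.array([569.9,59.9,340.]),74,[563,-273,260],74,10,-1)
```

```text
-0.107 0.028 0.027 -0 -1; -0.108 0.029 0.026 -0 -1; -0.107 0.028 0.027 -0 -1; -0.107 0.029 0.027 -0 -1; -0.108 0.028 0.026 -0 -1
-0.107 0.028 0.027 -0 -1; -0.107 0.029 0.027 -0 -1; -0.107 0.028 0.026 -0 -1; -0.108 0.028 0.027 -0 -1; -0.107 0.029 0.027 -0 -1
ends [ 563.1 -273.   259.9] 74.0
```

apply_moves(series="-0.107 0.028 0.027 0 -1; -0.108 0.029 0.026 0 -1; -0.107 0.028 0.027 0 -1; -0.107 0.029 0.027 0 -1; -0.108 0.028 0.026 0 -1")

```text
time: 2.07
tool_pos: [566.1, -106.1, 299.6]
tcp_rot: [-180.0, -0.0, 74.2]
ft_force: [-0.1, -0.9, 0.1]
finger_gap: 85.8
grip_force: 0.0
```

apply_moves(series="-0.107 0.028 0.027 0 -1; -0.107 0.029 0.027 0 -1; -0.107 0.028 0.026 0 -1; -0.108 0.028 0.027 0 -1; -0.107 0.029 0.027 0 -1")

```text
time: 2.48
tool_pos: [563.2, -272.6, 259.5]
tcp_rot: [-180.0, -0.0, 74.2]
ft_force: [0.4, 0.7, 0.5]
finger_gap: 85.4
grip_force: 0.0
```

apply_moves(series="0 0 0 0 -1; 0 0 0 0 -1; 0 0 0 0 -1")

```text
time: 2.73
tool_pos: [563.4, -271.4, 259.8]
tcp_rot: [-180.0, -0.0, 74.1]
ft_force: [-0.3, -0.2, 1.4]
finger_gap: 85.5
grip_force: 0.0
```

Run:
```python
from bench import *
from h import *
s=sense();w=snapshot("wrist");print(s["time"],s["tool_pos"],s["tcp_rot"],s["ft_force"])
pickle.dump((s,w),open("w2.pkl","wb"));cv2.imwrite("pics/w2.png",w["frame"])
P=wcloud(s,w);ok=w["depth"]>0;hsv=cv2.cvtColor(w["frame"],cv2.COLOR_BGR2HSV)
near=ok&(np.hypot(P[...,0]-563,P[...,1]+273)<50)
for n,m in(("tab top",near&(P[...,2]>181)&(P[...,2]<190)&(hsv[...,1]<60)),("box",near&(P[...,2]>25)&(P[...,2]<45)&(hsv[...,1]>120))):
    q=P[m];print(n,len(q),np.median(q[:,2]),cv2.minAreaRect(q[:,:2].astype(np.float32)) if len(q)>5 else 0)
```

```text
2.7333 [ 563.43360362 -271.39665961  259.79373308] [-1.79974446e+02 -4.11743358e-02  7.41039535e+01] [-0.26913656 -0.24125707  1.356246  ]
tab top 470 185.4769014209955 ((562.391357421875, -273.75701904296875), (23.71919822692871, 13.792491912841797), 74.34403991699219)
box 766 36.53275490784637 ((562.9027709960938, -273.1292724609375), (61.66434097290039, 32.293548583984375), 74.06147003173828)
```

View pics/w2.png

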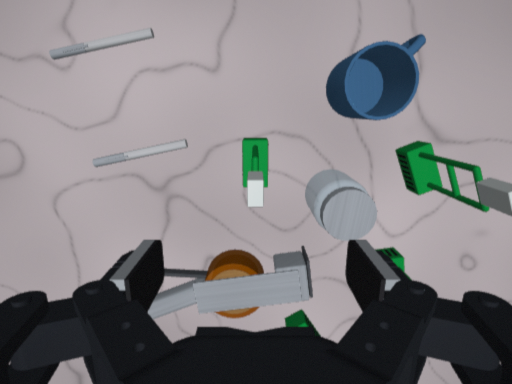

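The tab is at (255,188), upright and measured at (562.4, −273.7), with its top at z 185. That matches the expected size and height. I'll descend and grasp.

apply_moves(series="-0.003 -0.002 0.1 0.002 -1; 0 0 0.1 0 -1; 0 0 0.09 0 -1; 0 0 0.05 0 -1; 0 0 0.028 0 -1", squeeze=80)

```text
time: 3.2
tool_pos: [561.7, -270.9, 146.9]
tcp_rot: [-179.8, -0.1, 73.9]
ft_force: [0.3, -0.4, 0.6]
finger_gap: 85.4
grip_force: 0.0
```

apply_moves(series="0 0 0 0 -1; 0 0 0 0 0; 0 0 0 0 0.5; 0 0 0 0 1; 0 0 0 0 1")

```text
time: 3.62
tool_pos: [563.4, -274.1, 151.3]
tcp_rot: [179.8, 0.0, 73.8]
ft_force: [0.1, -0.2, 0.1]
finger_gap: 39.2
grip_force: 0.0
```

apply_moves(series="0 0 0 0 1; 0 0 0 0 1; 0 0 0 0 1; 0 0 0 0 1; 0 0 0 0 1")

```text
time: 4.03
tool_pos: [563.0, -274.0, 150.4]
tcp_rot: [179.9, 0.0, 73.8]
ft_force: [1.0, -0.5, 5.2]
finger_gap: 9.6
grip_force: 78.6
```

apply_moves(series="0 0 0 0 1; 0 0 0 0 1; 0 0 0 0 1")

```text
time: 4.28
tool_pos: [563.0, -274.0, 150.5]
tcp_rot: [179.9, 0.0, 73.8]
ft_force: [0.5, -0.2, 5.3]
finger_gap: 9.4
grip_force: 78.6
```

Run:
```python
from bench import *
from h import *
s=sense();w=snapshot("side");v=snapshot("wrist");print(s["time"],s["tool_pos"],s["finger_gap"],s["grip_force"],s["ft_force"],s["wrist_torque"])
a=cv2.resize(w["frame"][130:310,210:370],None,fx=2.4,fy=2.4);b=cv2.resize(v["frame"][100:330,100:400],None,fx=1.3,fy=1.3)
h=max(len(a),len(b));z=lambda i:cv2.copyMakeBorder(i,0,h-len(i),0,0,0)
cv2.imwrite("pics/g.png",np.hstack([z(a),z(b)]))
```

```text
4.2833 [ 563.02634246 -274.04458791  150.46389319] 9.404722482711609 78.58868882060051 [ 0.50364014 -0.18156193  5.32600697] [-0.02680981 -0.05784867  0.03391749]
```

View pics/g.png

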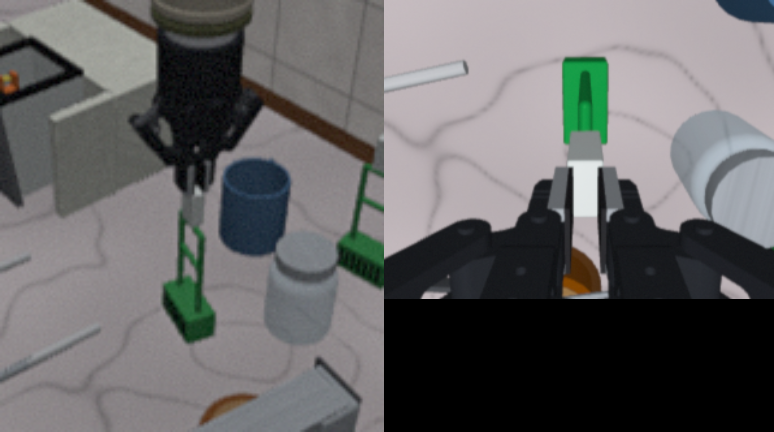

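apply_moves(series="0 0 -0.02 0 1; 0 0 -0.07 0 1; 0 0 -0.13 0 1; 0 0 -0.13 0 1; 0 0 -0.13 0 1")

```text
time: 4.8
tool_pos: [561.4, -273.1, 293.8]
tcp_rot: [-179.8, -0.0, 73.8]
ft_force: [0.6, -0.5, -1.6]
finger_gap: 8.9
grip_force: 78.5
```

apply_moves(series="0 0 -0.1 0 1; 0 0 -0.055 0 1; 0 0 0 0 1; 0 0 0 0 1; 0 0 0 0 1")

```text
time: 5.22
tool_pos: [561.8, -273.2, 337.2]
tcp_rot: [-179.8, -0.1, 73.8]
ft_force: [0.2, -0.6, -2.5]
finger_gap: 9.1
grip_force: 78.5
```

Run:
```python
from h import *
plan(np.array([563.,-274,340.]),73.8,[569,86,340],89.1,10,1)
```

```text
0.116 -0.032 -0 -0.0134 1; 0.116 -0.028 -0 -0.0133 1; 0.118 -0.025 -0 -0.0134 1; 0.118 -0.023 -0 -0.0133 1; 0.118 -0.019 -0 -0.0134 1
0.119 -0.015 -0 -0.0133 1; 0.119 -0.013 -0 -0.0134 1; 0.12 -0.01 -0 -0.0133 1; 0.12 -0.006 -0 -0.0134 1; 0.12 -0.003 -0 -0.0133 1
ends [569.  86. 340.] 89.1
```

apply_moves(series="0.06 -0.016 0 -0.007 1; 0.116 -0.03 0 -0.013 1; 0.118 -0.027 0 -0.0134 1; 0.118 -0.023 0 -0.0133 1; 0.118 -0.019 0 -0.0134 1")

```text
time: 5.63
tool_pos: [564.6, -109.2, 336.5]
tcp_rot: [-179.7, -0.0, 80.7]
ft_force: [1.0, -0.3, -1.3]
finger_gap: 9.2
grip_force: 78.6
```

apply_moves(series="0.119 -0.015 0 -0.0133 1; 0.119 -0.013 0 -0.0134 1; 0.12 -0.01 0 -0.0133 1; 0.12 -0.006 0 -0.0134 1; 0.12 -0.003 0 -0.0133 1")

```text
time: 6.05
tool_pos: [570.2, 70.8, 336.7]
tcp_rot: [-179.7, 0.0, 88.4]
ft_force: [1.3, 0.9, -2.1]
finger_gap: 9.2
grip_force: 78.6
```

apply_moves(series="0.056 -0.012 0 -0.006 1; 0 0 0 0 1; 0 0 0 0 1; 0 0 0 0 1; 0 0 0 0 1")

```text
time: 6.47
tool_pos: [568.2, 84.8, 338.7]
tcp_rot: [-179.9, 0.0, 88.9]
ft_force: [0.1, -0.8, -1.9]
finger_gap: 9.0
grip_force: 78.6
```

```bash
cat > m.py <<'E'
from bench import *
from h import *
import sys
s=sense();v=snapshot("wrist");t=snapshot("side");u=snapshot("top");print(s["time"],s["tool_pos"],s["tcp_rot"],s["ft_force"],s["wrist_torque"])
pickle.dump((s,v,t,u),open(sys.argv[1]+".pkl","wb"))
for n,w,P in(("wrist",v,wcloud(s,v)),("side",t,cloud(t)),("top",u,cloud(u))):
    cv2.imwrite(f"pics/{sys.argv[1]}_{n}.png",w["frame"])
    hsv=cv2.cvtColor(w["frame"],cv2.COLOR_BGR2HSV);r=P-s["tool_pos"]
    g=(w["depth"]>0)&(hsv[...,0]>45)&(hsv[...,0]<80)&(hsv[...,1]>120)&(np.hypot(r[...,0],r[...,1])<55)&(r[...,2]<0)&(r[...,2]>-160)
    q=P[g]
    if g.sum()<5: print(n,"none");continue
    print(n,"green",g.sum(),"z",q[:,2].min().round(1),q[:,2].max().round(1))
    for a,b in((-20,0),(-70,-45),(-122,-108)):
        p=q[(q[:,2]-s["tool_pos"][2]>a)&(q[:,2]-s["tool_pos"][2]<b)]
        if len(p)>4: print("  band",a,b,len(p),np.median(p,0).round(1),p.min(0).round(1),p.max(0).round(1),np.round(cv2.minAreaRect(p[:,:2].astype(np.float32))[2],1))
E
python3 m.py m1
```

```text
6.4667 [568.20382662  84.84753321 338.72102906] [-1.79886061e+02  3.15481688e-02  8.89155143e+01] [ 0.14148689 -0.77232866 -1.90279342] [ 0.02914794 -0.02309008 -0.05328711]
wrist green 1992 z 197.9 332.3
  band -20 0 276 [567.9 104.3 330.4] [564.2  96.1 318.8] [571.2 110.6 332.3] 89.0
  band -70 -45 46 [568.1 110.  281.7] [564.9 107.3 270.5] [571.3 110.6 292.7] 74.5
  band -122 -108 1484 [567.3  93.2 224.8] [550.   53.4 216.8] [583.4 117.4 229.9] 89.1
side green 333 z 189.8 330.3
  band -20 0 15 [567.5  65.3 326.3] [565.6  58.3 320.2] [571.1 106.  330.3] 88.7
  band -70 -45 27 [567.8  79.9 284.6] [565.7  57.9 273. ] [571.1 105.8 293.4] 88.9
  band -122 -108 115 [564.6  75.9 223.8] [552.4  52.5 216.9] [582.5 109.8 229. ] 89.4
top green 125 z 216.7 331.0
  band -70 -45 8 [565.2  63.2 285.1] [563.7  61.1 272.6] [568.2  69.8 290.4] 14.3
  band -122 -108 97 [563.   63.  224.3] [550.2  54.4 217.1] [581.6  78.2 229.1] 89.7
```

Run:
```python
from h import *
s,w=pickle.load(open("w1.pkl","rb"));P=wcloud(s,w)
for z in range(10,160,15):
    q=P[(abs(P[...,2]-z)<7)&(abs(P[...,1]-86)<30)&(P[...,0]>583)&(P[...,0]<650)];print(z,len(q),np.percentile(q[:,0],[2,50]).round(1) if len(q) else 0)
```

```text
10 1316 [584.2 612. ]
25 40 [639.8 640.2]
40 42 [639.9 640.2]
55 44 [639.8 640.2]
70 49 [639.9 640.2]
85 59 [639.8 640.1]
100 59 [639.8 640.2]
115 10 [639.8 640. ]
130 0 0
145 108 [634.9 648.8]
```

apply_moves(series="0.002 0.04 0 -0.003 1; 0 0.06 0 0 1; 0 0.033 0 0 1; 0 0 0 0 1; 0 0 0 0 1")

```text
time: 7.03
tool_pos: [608.4, 85.4, 339.5]
tcp_rot: [-179.9, 0.0, 89.3]
ft_force: [0.2, -1.6, -2.3]
finger_gap: 9.3
grip_force: 78.6
```

apply_moves(series="0 0 0.04 0 1; 0 0 0.06 0 1; 0 0 0.05 0 1; 0 0 0.03 0 1; 0 0 0 0 1")

```text
time: 7.45
tool_pos: [606.6, 86.0, 282.6]
tcp_rot: [-179.7, 0.0, 89.3]
ft_force: [-0.6, -0.5, -1.9]
finger_gap: 9.3
grip_force: 78.5
```

```bash
python3 m.py m2
```

```text
7.45 [606.56980256  85.96794458 282.62293005] [-1.79724900e+02  1.77750327e-02  8.93452117e+01] [-0.60017797 -0.47730386 -1.89770502] [-0.03685474  0.04445577 -0.02172582]
wrist green 1985 z 145.7 276.6
  band -20 0 272 [605.6 105.1 274.3] [602.2  96.7 263. ] [608.8 111.6 276.6] 89.1
  band -70 -45 49 [605.4 110.9 225.8] [602.1 108.3 213. ] [609.  111.5 237.6] 2.3
  band -122 -108 1490 [606.9  93.4 168.6] [588.3  55.2 162.9] [621.4 118.  173.7] 89.0
side green 299 z 137.9 275.1
  band -20 0 8 [606.5  73.8 268.6] [605.   61.9 263.4] [609.8 107.7 275.1] 88.2
  band -70 -45 20 [606.7  80.5 229.6] [603.8  59.9 212.8] [609.8 108.7 237.4] 88.8
  band -122 -108 136 [603.6  76.6 168.9] [590.   51.6 160.8] [625.7 118.8 174.1] 89.2
top green 101 z 161.5 274.5
  band -70 -45 7 [604.5  63.6 224.6] [602.4  62.2 212.7] [607.9  66.3 236.9] 47.0
  band -122 -108 79 [603.7  63.3 169.8] [589.8  55.2 161.5] [623.6  74.4 174. ] 89.9
```

View pics/m2_wrist.png

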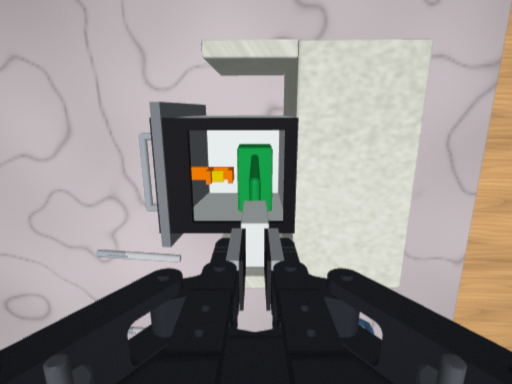

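The box is at (255,178), inside the mouth (190–283) and clear to the right of the hook tip at (233,173). I'll continue down past the hook.

apply_moves(series="0 0.003 0.04 0 1; 0 0 0.06 0 1; 0 0 0.06 0 1; 0 0 0.04 0 1; 0 0 0 0 1")

```text
time: 8.02
tool_pos: [607.7, 86.0, 222.3]
tcp_rot: [-179.7, 0.0, 89.3]
ft_force: [0.1, -0.5, -2.2]
finger_gap: 9.1
grip_force: 78.5
```

apply_moves(series="0 0 0 0 1; 0 0 0 0 1")

```text
time: 8.18
tool_pos: [609.9, 86.1, 227.3]
tcp_rot: [179.9, -0.0, 89.3]
ft_force: [-0.1, -0.5, -1.0]
finger_gap: 9.1
grip_force: 78.6
```

```bash
python3 m.py m3
```

```text
8.1833 [609.89134731  86.10547021 227.25380321] [ 1.79904187e+02 -6.59326126e-03  8.93467885e+01] [-0.09455506 -0.50403581 -0.98234902] [ 0.01518962 -0.04616558  0.03966872]
wrist green 1948 z 90.7 221.1
  band -20 0 272 [609.5 105.4 218.9] [605.8  97.3 207.6] [612.7 111.8 221.1] 89.5
  band -70 -45 45 [609.8 111.1 170.3] [606.6 108.6 158.1] [612.9 111.7 181.7] 78.5
  band -122 -108 1450 [610.1  94.4 113.2] [593.4  55.5 108.8] [625.4 118.2 118.8] 0.1
side green 102 z 112.0 217.5
  band -20 0 7 [609.4  70.1 215.4] [607.9  59.3 209.5] [611.5 106.7 217.5] 87.3
  band -70 -45 36 [610.3  84.  173.9] [608.   57.5 158.8] [614.9 112.6 181.1] 89.3
  band -122 -108 17 [611.6 104.  112.9] [600.4  98.5 112. ] [624.7 111.  118. ] 4.3
top green 78 z 107.8 200.4
  band -122 -108 63 [605.6  61.6 112.2] [592.9  55.6 107.8] [625.6  72.9 118. ] 89.2
```

apply_moves(series="0 0 0.02 0 1; 0 -0.02 0 0 1; 0 -0.03 0 0 1; 0 -0.03 0 0 1; 0 -0.025 0 0 1")

```text
time: 8.75
tool_pos: [576.8, 86.4, 219.7]
tcp_rot: [-180.0, 0.0, 89.3]
ft_force: [-0.3, -0.0, -1.1]
finger_gap: 9.0
grip_force: 78.6
```

apply_moves(series="0 -0.018 0 0 1; 0 -0.01 0 0 1; 0 0 0 0 1; 0 0 0 0 1; 0 0 0 0 1")

```text
time: 9.17
tool_pos: [569.7, 86.5, 220.1]
tcp_rot: [180.0, 0.0, 89.3]
ft_force: [0.4, -0.1, -2.0]
finger_gap: 9.6
grip_force: 78.6
```

```bash
python3 m.py m4
python3 - <<'E'
from h import *
s,w,_,_=pickle.load(open("m4.pkl","rb"));P=wcloud(s,w)
hsv=cv2.cvtColor(w["frame"],cv2.COLOR_BGR2HSV)
o=(hsv[...,0]<20)&(hsv[...,1]>180)&(hsv[...,2]>120)&(abs(P[...,0]-570)<40)&(abs(P[...,1]-86)<15)&(P[...,2]>100)
print(o.sum(),P[o].min(0),P[o].max(0))
a=P[o];print(a[a[:,2]>140][:,0].min() if len(a) else 0)
E
```

```text
9.1667 [569.65339673  86.51387573 220.07161559] [1.79981624e+02 5.52328305e-05 8.93437083e+01] [ 0.43159492 -0.12759775 -2.02940029] [-0.01382243 -0.00962943  0.00717511]
wrist green 1493 z 83.8 213.7
  band -20 0 255 [569.2 105.6 211.9] [566.   97.5 200.6] [572.4 112.1 213.7] 89.6
  band -70 -45 49 [569.5 111.5 164.4] [565.7 109.1 150.8] [572.5 112.1 174.9] 88.4
  band -122 -108 1013 [571.6 103.4 106.1] [552.9  55.6 100.3] [585.1 118.6 111.4] 0.2
side green 81 z 138.2 211.8
  band -20 0 11 [569.   67.1 208.3] [567.3  62.4 201. ] [572.1 100.3 211.8] 6.4
  band -70 -45 42 [569.3  92.1 164.3] [521.5  37.  150.1] [590.6 135.5 175. ] 75.7
top green 74 z 100.0 196.3
  band -70 -45 5 [565.7  63.9 166.3] [565.1  62.8 150.7] [567.6  66.5 173.7] 27.1
  band -122 -108 61 [565.5  62.9 104.8] [553.5  56.5 100. ] [583.5  74.5 109.7] 89.1
606 [536.95737197  78.30917619 124.37479688] [581.3024585   93.13876349 153.74429653]
539.1788587954265
```

View pics/m4_wrist.png

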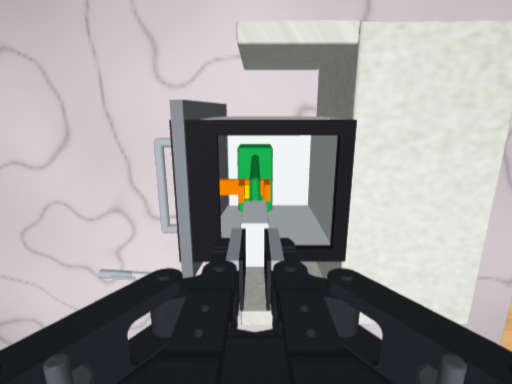

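The loop is over the hook: the upright sits at (255,185), between the riser at (242,187) and the tip at (267,187). I'll feel downward.

apply_moves(series="0 -0.001 0.01 0 1; 0 0 0.015 0 1; 0 0 0.012 0 1; 0 0 0.008 0 1; 0 0 0 0 1")

```text
time: 9.73
tool_pos: [568.5, 86.5, 205.2]
tcp_rot: [-179.9, 0.0, 89.3]
ft_force: [0.1, -0.5, -2.7]
finger_gap: 9.1
grip_force: 78.6
```

apply_moves(series="0 0 0 0 1; 0 0 0.003 0 1; 0 0 0 0 1; 0 0 0.003 0 1; 0 0 0 0 1")

```text
time: 10.15
tool_pos: [569.2, 86.5, 204.7]
tcp_rot: [180.0, 0.0, 89.3]
ft_force: [-0.6, 0.2, -1.9]
finger_gap: 9.3
grip_force: 78.6
```

apply_moves(series="0 0 0.003 0 1; 0 0 0.003 0 1; 0 0 0.003 0 1; 0 0 0 0 1; 0 0 0 0 1")

```text
time: 10.57
tool_pos: [569.2, 86.5, 202.2]
tcp_rot: [180.0, -0.0, 89.3]
ft_force: [-0.6, -1.4, 1.4]
finger_gap: 9.7
grip_force: 79.1
```

apply_moves(series="0 0 0.003 0 1; 0 0 0.003 0 1; 0 0 0.003 0 1; 0 0 0 0 1; 0 0 0 0 1")

```text
time: 10.98
tool_pos: [569.3, 86.5, 199.4]
tcp_rot: [180.0, -0.0, 89.3]
ft_force: [0.4, 0.4, 2.1]
finger_gap: 9.3
grip_force: 79.4
```

apply_moves(series="0 0 0.004 0 1; 0 0 0.004 0 1; 0 0 0.004 0 1; 0 0 0.004 0 1; 0 0 0 0 1")

```text
time: 11.4
tool_pos: [569.1, 86.5, 194.0]
tcp_rot: [-180.0, 0.0, 89.3]
ft_force: [2.4, -0.1, -0.7]
finger_gap: 9.1
grip_force: 78.8
```

apply_moves(series="0 0 0.003 0 1; 0 0 0.003 0 1; 0 0 0.003 0 1; 0 0 0 0 1; 0 0 0 0 1")

```text
time: 11.82
tool_pos: [568.1, 86.5, 190.8]
tcp_rot: [-179.9, 0.0, 89.4]
ft_force: [0.4, 0.7, -2.6]
finger_gap: 8.8
grip_force: 78.7
```

apply_moves(series="0 0 0.003 0 1; 0 0 0.003 0 1; 0 0 0 0 1; 0 0 0 0 1")

```text
time: 12.15
tool_pos: [568.9, 86.5, 189.7]
tcp_rot: [-180.0, 0.0, 89.4]
ft_force: [-0.7, 0.5, -1.7]
finger_gap: 9.2
grip_force: 78.7
```

apply_moves(series="0 0 0.002 0 1; 0 0 0 0 1; 0 0 0.002 0 1; 0 0 0 0 1; 0 0 0 0 1")

```text
time: 12.57
tool_pos: [569.1, 86.5, 188.8]
tcp_rot: [-180.0, 0.0, 89.3]
ft_force: [-0.4, 1.0, -1.4]
finger_gap: 9.3
grip_force: 78.7
```

apply_moves(series="0 0 0.002 0 1; 0 0 0 0 1; 0 0 0.002 0 1; 0 0 0 0 1; 0 0 0 0 1")

```text
time: 12.98
tool_pos: [569.2, 86.5, 187.7]
tcp_rot: [180.0, 0.0, 89.3]
ft_force: [0.3, 0.3, -0.9]
finger_gap: 9.2
grip_force: 79.0
```

```bash
python3 m.py m5
python3 - <<'E'
from h import *
f=[]
for n in("m4","m5"):
    s,w,t,u=pickle.load(open(n+".pkl","rb"))
    f.append(cv2.resize(w["frame"][100:280,170:350],None,fx=2.2,fy=2.2))
cv2.imwrite("pics/c5.png",np.hstack(f))
E
```

```text
12.9833 [569.18950994  86.51566119 187.72520163] [1.79986173e+02 3.48805706e-04 8.93450858e+01] [ 0.3269965   0.25085076 -0.91405806] [ 0.01629183 -0.00383454  0.02364389]
wrist green 1558 z 50.7 181.3
  band -20 0 258 [568.3 106.  179.3] [565.   97.6 167.8] [571.5 112.1 181.3] 89.1
  band -70 -45 46 [568.6 111.4 131.3] [565.2 109.2 118.1] [571.9 112.  142.5] 1.0
  band -122 -108 1076 [569.2 102.4  73.8] [552.2  79.4  68.6] [584.5 118.5  79.1] 89.6
side green 42 z 132.7 178.6
  band -20 0 11 [569.5  68.1 174.2] [566.6  61.5 167.8] [571.2 107.  178.6] 0.0
  band -70 -45 7 [567.7  72.6 134.7] [566.6  62.5 132.7] [570.5  84.2 142.6] 89.5
top green 71 z 51.5 152.7
  band -122 -108 55 [563.8  63.1  72.1] [551.6  56.8  67.9] [581.9  72.3  78.3] 89.0
```

View pics/c5.png

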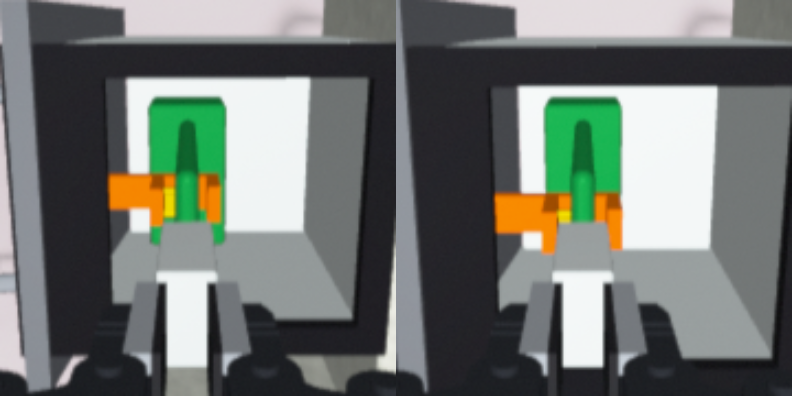

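The right crop shows the bar down in the throat, with orange riser and tip either side and yellow at (565,215). The bar is at about z 133.8, roughly 1 mm above its seat, so I'll press on gently.

apply_moves(series="0 0 0.002 0 1; 0 0 0 0 1; 0 0 0.002 0 1; 0 0 0 0 1; 0 0 0 0 1")

```text
time: 13.55
tool_pos: [569.8, 86.6, 187.5]
tcp_rot: [179.9, -0.0, 89.4]
ft_force: [0.2, -0.3, 5.7]
finger_gap: 8.9
grip_force: 80.2
```

apply_moves(series="0 0 0.002 0 1; 0 0 0 0 1; 0 0 0 0 1")

```text
time: 13.8
tool_pos: [570.1, 86.6, 187.5]
tcp_rot: [179.8, -0.0, 89.3]
ft_force: [-1.4, 1.3, 7.9]
finger_gap: 9.2
grip_force: 80.7
```

apply_moves(series="0 0 0.002 0 1; 0 0 0 0 1; 0 0 0 0 1; 0 0 0 0 1")

```text
time: 14.13
tool_pos: [570.4, 86.6, 187.4]
tcp_rot: [179.8, -0.0, 89.3]
ft_force: [-0.8, 0.7, 9.6]
finger_gap: 9.3
grip_force: 81.2
```

```bash
python3 m.py m6
python3 - <<'E'
from h import *
s,w,t,u=pickle.load(open("m6.pkl","rb"))
P=wcloud(s,w);hsv=cv2.cvtColor(w["frame"],cv2.COLOR_BGR2HSV)
y=(hsv[...,0]>20)&(hsv[...,0]<35)&(hsv[...,1]>180)&(abs(P[...,0]-568)<15)&(abs(P[...,1]-86)<12)
print("gate px",y.sum(),P[y].min(0) if y.any() else 0,P[y].max(0) if y.any() else 0)
f=[cv2.resize(w["frame"][130:260,200:330],None,fx=3,fy=3),cv2.resize(t["frame"][120:250,170:300],None,fx=3,fy=3)]
cv2.imwrite("pics/c6.png",np.hstack(f))
E
```

```text
14.1333 [570.42103867  86.6296459  187.39647934] [ 1.79782919e+02 -1.72555907e-02  8.93470959e+01] [-0.78815227  0.68415373  9.55316798] [-0.02197042  0.14707152  0.0124251 ]
wrist green 1565 z 47.7 181.4
  band -20 0 262 [568.9 106.3 179.2] [565.6  97.7 167.5] [572.1 112.2 181.4] 88.8
  band -70 -45 44 [568.5 111.5 130.8] [565.6 109.4 118. ] [572.  112.1 141.6] 82.5
  band -122 -108 1083 [566.1 102.6  73.5] [551.7  79.7  65.7] [584.2 118.5  78.8] 0.1
side green 42 z 131.5 178.9
  band -20 0 10 [569.5  69.  173.8] [567.5  61.5 167.9] [571.3 110.5 178.9] 89.8
  band -70 -45 6 [568.4  74.  134.6] [568.   62.6 131.5] [571.2  84.8 140.2] 0.9
top green 70 z 56.4 152.8
  band -122 -108 54 [563.6  63.1  72.5] [551.8  56.8  66.3] [581.9  72.2  77.9] 89.3
gate px 39 [559.71286619  86.55558469 125.23431371] [573.46777093  92.05676968 147.26099065]
```

View pics/c6.png

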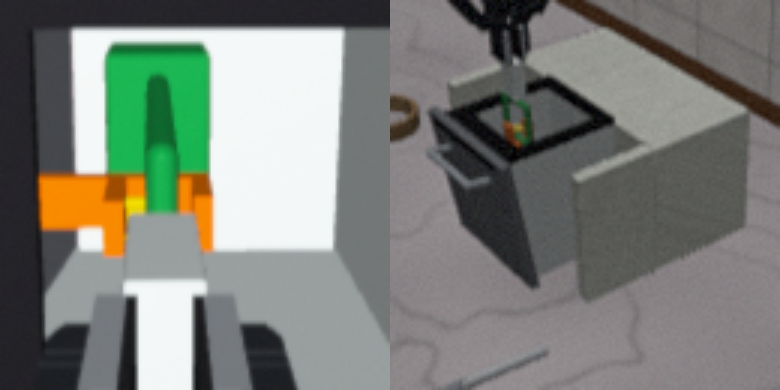

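The yellow is visible left of the loop at (133,205) in the crop. I'll check the gate's heights numerically and ease off the press before letting go.

Run:
```python
from h import *
def gate(s,w):
    P=wcloud(s,w);hsv=cv2.cvtColor(w["frame"],cv2.COLOR_BGR2HSV)
    y=(hsv[...,0]>20)&(hsv[...,0]<35)&(hsv[...,1]>180)&(abs(P[...,0]-568)<15)&(abs(P[...,1]-86)<12)
    q=P[y];return q[np.argsort(q[:,0])].round(1)
print(np.percentile(gate(*pickle.load(open("w1.pkl","rb")))[:,2],[5,25,50,75,95]))
for n in("m4","m6"): print(n);g=gate(*pickle.load(open(n+".pkl","rb"))[:2]);print(g[::max(1,len(g)//20)])
```

```text
[142.97 145.5  146.1  146.7  147.37]
m4
[[559.6  81.2 140.1]
 [559.8  81.8 145.3]
 [560.   90.7 145.8]
 [560.6  80.2 146.2]
 [560.7  83.  146.7]
 [560.8  84.2 147.8]
 [560.8  87.3 146.2]
 [560.9  90.7 146.1]
 [561.5  81.  145.9]
 [561.6  83.8 146.2]
 [561.6  87.2 146.1]
 [561.7  89.8 145.9]
 [562.1  87.5 129.2]
 [562.4  81.3 146.8]
 [562.4  83.8 146.2]
 [562.5  85.7 146.8]
 [562.5  89.9 146.2]
 [563.2  80.  145.5]
 [563.2  83.4 145.1]
 [563.3  84.7 146.6]
 [563.3  88.1 146. ]
 [563.4  90.7 146. ]
 [564.1  81.2 146.5]
 [581.5  92.  137.5]]
m6
[[559.7  91.  144.8]
 [559.7  89.8 146.2]
 [559.7  90.5 146. ]
 [560.4  86.6 145.6]
 [560.4  87.2 145.3]
 [560.4  88.2 146. ]
 [560.4  89.6 145.5]
 [560.5  91.  144.8]
 [560.5  89.2 146.7]
 [560.5  90.8 147.1]
 [561.2  88.  145.3]
 [561.2  88.9 145.6]
 [561.2  89.6 145.4]
 [561.2  91.  145.1]
 [561.2  90.6 146.4]
 [561.4  87.4 129.2]
 [561.9  88.1 145.6]
 [561.9  90.3 145.1]
 [562.   89.2 146.8]
 [562.   91.3 146.1]
 [562.   90.1 147.3]
 [562.6  88.7 145.1]
 [562.7  88.2 145.9]
 [562.7  89.9 146.4]
 [562.7  91.2 145.8]
 [562.7  90.7 146.5]
 [563.4  88.1 145.7]
 [563.4  88.9 145.8]
 [563.4  89.6 145.6]
 [563.4  90.4 145.7]
 [563.5  91.2 145.7]
 [563.8  87.3 128.9]
 [564.1  88.1 145.7]
 [564.1  88.7 145.3]
 [564.2  89.4 145.1]
 [564.2  90.9 144.7]
 [564.2  90.4 145.8]
 [573.4  92.1 128.8]
 [573.5  92.  125.2]]
```

apply_moves(series="0 0 -0.003 0 1; 0 0 -0.002 0 1; 0 0 -0.001 0 1; 0 0 0 0 1; 0 0 0 0 1")

```text
time: 14.7
tool_pos: [569.4, 86.5, 187.5]
tcp_rot: [179.9, -0.0, 89.3]
ft_force: [-0.9, -0.5, 5.3]
finger_gap: 9.2
grip_force: 80.5
```

The gate is level at z≈146, as it was before, so it has shut over the bar. Unload, release and back off.

apply_moves(series="0 0 -0.003 0 1; 0 0 -0.001 0 1; 0 0 0 0 1; 0 0 0 0 1; 0 0 0 0 1")

```text
time: 15.12
tool_pos: [568.8, 86.5, 187.7]
tcp_rot: [-180.0, 0.0, 89.3]
ft_force: [-0.9, 0.3, -0.5]
finger_gap: 9.3
grip_force: 79.1
```

apply_moves(series="0 0 0 0 0.6; 0 0 0 0 0.4; 0 0 0 0 0.2; 0 0 0 0 0; 0 0 0 0 0")

```text
time: 15.53
tool_pos: [569.1, 86.5, 188.2]
tcp_rot: [180.0, 0.0, 89.3]
ft_force: [0.9, -0.1, -0.0]
finger_gap: 42.9
grip_force: 0.0
```

apply_moves(series="0 0 0 0 -0.3; 0 0 0 0 -0.3; 0 0 0 0 -0.3; 0 0 0 0 -0.3")

```text
time: 15.87
tool_pos: [569.1, 86.5, 188.2]
tcp_rot: [-180.0, 0.0, 89.3]
ft_force: [-0.3, -0.0, 0.1]
finger_gap: 55.4
grip_force: 0.0
```

apply_moves(series="0 0 -0.03 0 -0.3; 0 0 -0.06 0 -0.3; 0 0 -0.1 0 -0.3; 0 0 -0.12 0 -0.3; 0 0 -0.12 0 -0.3")

```text
time: 16.28
tool_pos: [568.5, 86.5, 318.7]
tcp_rot: [-179.9, 0.0, 89.3]
ft_force: [1.6, 0.7, 0.7]
finger_gap: 55.6
grip_force: 0.0
```

apply_moves(series="0 0 -0.06 0 -0.3; 0 0 0 0 -0.3; 0 0 0 0 -0.3; 0 0 0 0 -0.3; 0 0 0 0 -0.3")

```text
time: 16.7
tool_pos: [568.4, 86.5, 333.5]
tcp_rot: [-179.8, 0.0, 89.3]
ft_force: [0.8, 0.2, 0.1]
finger_gap: 55.7
grip_force: 0.0
```

Run:
```python
from bench import *
from h import *
s=sense();w=snapshot("wrist");print(s["time"],s["tool_pos"])
P=wcloud(s,w);hsv=cv2.cvtColor(w["frame"],cv2.COLOR_BGR2HSV);d=np.hypot(P[...,0]-569,P[...,1]-86)
q=P[(hsv[...,1]<60)&(P[...,2]>210-10)&(P[...,2]<235)&(d<40)];print("tab",len(q),np.median(q[:,2]),cv2.minAreaRect(q[:,:2].astype(np.float32)))
g=P[(hsv[...,0]>45)&(hsv[...,0]<80)&(hsv[...,1]>120)&(d<50)];
for a,b in((165,190),(60,85)):
  r=g[(g[:,2]>a)&(g[:,2]<b)];print("green",len(r),r.min(0),r.max(0)) if len(r) else 0
y=P[(hsv[...,0]>20)&(hsv[...,0]<35)&(hsv[...,1]>180)&(d<12)];print("gate",len(y),np.median(y[:,2]))
cv2.imwrite("pics/f.png",w["frame"])
```

```text
16.7 [568.44959032  86.46673705 333.5463076 ]
tab 391 222.70629602796134 ((568.1430053710938, 87.0400390625), (23.819692611694336, 13.10969352722168), 88.91346740722656)
green 78 [565.72413195  98.88405914 165.64268355] [571.3038609  111.97815384 181.96064089]
green 461 [552.22451992  56.5791714   61.42511818] [583.56225965 118.00725064  81.31058428]
gate 0 nan
  return _methods._mean(a, axis=axis, dtype=dtype,
  ret = ret.dtype.type(ret / rcount)
```

View pics/f.png

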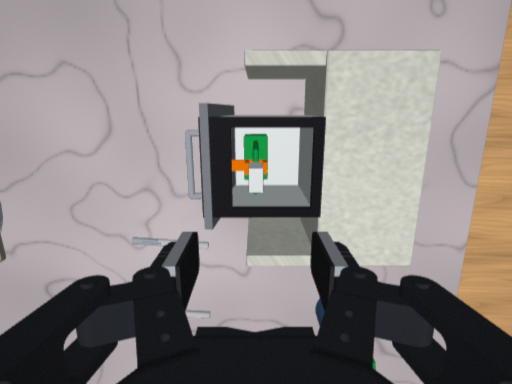

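The cassette hangs upright on the hook at (256,160). Its tab top is at z 222.7, which puts the bar at 132.7, on its seat. I'll let it settle and hand in.

apply_moves(series="0 0 0 0 -0.3; 0 0 0 0 -0.3; 0 0 0 0 -0.3; 0 0 0 0 -0.3; 0 0 0 0 -0.3")

```text
time: 17.17
tool_pos: [569.1, 86.6, 335.1]
tcp_rot: [-180.0, 0.0, 89.3]
ft_force: [0.4, -0.0, -1.1]
finger_gap: 55.5
grip_force: 0.0
```

```bash
python3 -c "
from bench import *
print(hand_in())"
```

```text
the job is handed in; nothing more can be done
None
```

The cassette nearest the base now hangs on the hook with its bar on the seat. The gate read shut before I let go (after that the tab hid it), the highest force I read while pressing was about 10 N, and I handed the job in at about 17 s.

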